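# Put the four locks back in their foam trays

## Task

New keys have been tried in the four locks lying on the key-cutting bench. Put each lock back into the foam tray whose cut-out has its shape and size, lying flat on the bottom of the cut-out with any shackle in the shackle end; set them down rather than let them fall. Leave the wire brush and the little tin of pins where they are.

Things in the scene. Friction and masses are not known exactly. Their poses are not given: they have to be found in the camera images.
- short_padlock: Brass padlock with the SHORT shackle. Lies flat. Body 34 (x) x 46 (y) x 18 (z) mm, parallel sides; round steel U shackle, 6.4 mm rod, 28 mm wide, stands out 25 mm from the body's -x side at half height (whole lock 59 mm long). Origin: centre of the underside of the brass body alone; z up, x away from the shackle, y across. About 140 g; grip it across the 46 mm.
- long_padlock: Brass padlock with the LONG shackle. Lies flat. Body 34 (x) x 46 (y) x 18 (z) mm, parallel sides; round steel U shackle, 6.4 mm rod, 28 mm wide, stands out 50 mm from the body's -x side at half height (whole lock 84 mm long). Origin: centre of the underside of the brass body alone; z up, x away from the shackle, y across. About 170 g; grip it across the 46 mm.
- disc_padlock: Round steel disc padlock lying flat, 60 mm diameter, 24 mm thick, edges bevelled 3 to 4 mm, with a small dark shackle window near the rim; nothing stands out from the disc. Origin: centre of the underside; z up. About 260 g; it can be taken across any diameter.
- euro_cylinder: Brass euro-profile door cylinder lying on its side: 70 (x) x 33.5 (y) x 17 (z) mm; a 17 mm round barrel along its +y edge, a 10 mm thick fin out to its -y edge (top of that edge 10 mm up). Origin: centre of the footprint at the underside; z up. About 190 g; grip it across the 33.5 mm, which touches the fingers 7 to 10 mm above its underside.
- short_padlock_tray: Fixed foam tray 120 (x) x 92 (y) x 14 (z) mm, black top, light grey cut-out 6 mm deep (floor at z = 8). Origin: centre of underside, z up. The SHORTER padlock-shaped cut-out, 75 mm long, centred: body pocket 62 mm wide to +x, shackle pocket 40 mm wide to -x with cut corners; 6 to 8 mm spare. Lock in place: x axes parallel, its origin at (12.5, 0, 8) mm in this frame.
- long_padlock_tray: Fixed foam tray 120 (x) x 92 (y) x 14 (z) mm, black top, light grey cut-out 6 mm deep (floor at z = 8). Origin: centre of underside, z up. The LONGER padlock-shaped cut-out, 100 mm long, centred: body pocket 62 mm wide to +x, shackle pocket 40 mm wide to -x with cut corners; 6 to 8 mm spare. Lock in place: x axes parallel, its origin at (25, 0, 8) mm in this frame.
- disc_padlock_tray: Fixed foam tray 120 (x) x 92 (y) x 14 (z) mm, black top, light grey cut-out 6 mm deep (floor at z = 8). Origin: centre of underside, z up. The cut-out is round, 76 mm diameter, centred, for the disc padlock (any way round).
- euro_cylinder_tray: Fixed foam tray 120 (x) x 92 (y) x 14 (z) mm, black top, light grey cut-out 6 mm deep (floor at z = 8). Origin: centre of underside, z up. The cut-out is a plain rectangle, 86 (x) x 49 mm (y), centred, for the euro cylinder, whose length goes along the tray's x axis (either end first).
- brush: Bystander: loose wooden wire brush lying on its side among the locks, 150 (x) x 25 (y) x 14 (z) mm, brass bristles at its +x end. Origin: middle of its underside; x along it. Not to be moved.
- pin_tin: Bystander: loose small open aluminium tin of brass pins, 42 mm diameter, 16 mm high, origin at the centre of its underside, on the bench between locks and trays. Not to be moved.
There are look-alikes about, which are no part of the job. What is shaped like the disc_padlock but blue or orange is not meant. Leave any turquoise look-alike of the euro_cylinder_tray alone.

How it is judged:
At the end, for the whole second after the job is handed in: Each of the four locks lies at rest and flat (within 0.15 rad) on the floor of its own tray's cut-out (at most 2.5 mm above it), within 12 mm of its place along and across the tray; the padlocks' and the cylinder's length lies along the cut-out, and each shackle is in the narrow end (x of short_padlock in the frame of short_padlock_tray between 0.0005 and 0.0245 m and y of short_padlock in the frame of short_padlock_tray between -0.012 and 0.012 m and z of short_padlock in the frame of short_padlock_tray below 0.0105 m and angle between each of short_padlock, long_padlock, disc_padlock, euro_cylinder's own z axis and vertical below 0.15 rad and linear speed of each of short_padlock, long_padlock, disc_padlock, euro_cylinder below 0.02 m/s and angular speed of each of short_padlock, long_padlock, disc_padlock, euro_cylinder below 0.2 rad/s and x of short_padlock_tray in the frame of short_padlock below 0 m and angle between the x axis of short_padlock and the x axis of short_padlock_tray, either way round below 0.5 rad and x of long_padlock in the frame of long_padlock_tray between 0.013 and 0.037 m and y of long_padlock in the frame of long_padlock_tray between -0.012 and 0.012 m and z of long_padlock in the frame of long_padlock_tray below 0.0105 m and x of long_padlock_tray in the frame of long_padlock below 0 m and angle between the x axis of long_padlock and the x axis of long_padlock_tray, either way round below 0.5 rad and x of disc_padlock in the frame of disc_padlock_tray between -0.012 and 0.012 m and y of disc_padlock in the frame of disc_padlock_tray between -0.012 and 0.012 m and z of disc_padlock in the frame of disc_padlock_tray below 0.0105 m and x of euro_cylinder in the frame of euro_cylinder_tray between -0.012 and 0.012 m and y of euro_cylinder in the frame of euro_cylinder_tray between -0.012 and 0.012 m and z of euro_cylinder in the frame of euro_cylinder_tray below 0.0105 m and angle between the x axis of euro_cylinder and the x axis of euro_cylinder_tray, either way round below 0.5 rad); the robot touches nothing.
It fails at once if the wire brush or the tin of pins was pushed more than 30 mm (distance of any of brush, pin_tin from where it was at the start of the episode above 0.03 m).
It fails at once if a lock was dropped or thrown (moving free of the fingers faster than 0.8 m/s, a fall of over 30 mm) ((linear speed of short_padlock above 0.8 m/s and contact force between short_padlock and the fingers below 0.05 N) or (linear speed of long_padlock above 0.8 m/s and contact force between long_padlock and the fingers below 0.05 N) or (linear speed of disc_padlock above 0.8 m/s and contact force between disc_padlock and the fingers below 0.05 N) or (linear speed of euro_cylinder above 0.8 m/s and contact force between euro_cylinder and the fingers below 0.05 N)).
It also fails if it takes over 99 s, if anything falls off the work surface, if the arm or the gripper's body presses on something with over 40 N, if the wrist force passes 120 N, or if a joint passes its speed limit or range.

## Robot

A 6-joint arm with a two-finger parallel gripper is mounted at the origin on the work surface. World frame = base frame: x ahead of the robot, y to its left, z up, the work surface at z = 0. Lengths are in m, angles in rad, forces in N, time in s.
With the tool pointing down it reaches from about 0.35 to 0.775 m from the base axis. Payload 7.3 kg.
Tool frame: the origin (TCP) lies on the centre line of the jaws, within the pads' length; the fingertips stand 17 mm ahead of it and the grasp point (between the pads) lies 2 mm behind it (robot.tip_extent is the distance from the TCP to the fingertips, in m); z points along the fingers, y is the line along which they close (so a half turn about z gives the same grasp; the last joint's range is limited). The gripper opens to 92 mm and grips with 3 to 60 N. Pads are 19 mm wide; open, the fingers measure 130 mm over their backs; the gripper's body (75 mm by 190 mm) begins 47 mm behind the grasp point.
Start: joints at [1.078, 0.342, 1.524, -0, 1.275, -0.146], TCP at [0.178, 0.494, 0.244] pointing down, gripper open.
Joint ranges: [-2.53, 2.53], [-0.77, 2.02], [0.04, 2.7], [-1, 4.14], [0.28, 2.66], [-3.11, 3.11]. Speed limits (rad/s): [2.57, 2.57, 3.14, 3.14, 3.14, 3.14].

## Interface

Orientations are given as [roll, pitch, yaw] about the fixed x, y, z axes, in that order (R = Rz(yaw) Ry(pitch) Rx(roll)).
In Python, from cell import robot gives the robot as it stands.
- The arm moves only by the tool step_arm, never from a script. Its argument "motion" is a list of rows, each a list of 2 entries, a list of its own where there are three numbers: the shift along the tool's x, y, z in units of 60 mm (1.0 is 60 mm), then the turn about the tool's z in rad. In form: [[[x, y, z], spin], ...]. A call has 1 to 10 rows; each row is the pose to reach, as a shift and turn from the pose commanded when the call began, along the tool's axes at that moment; what a row does not reach only later rows make up. A row lasts 1/8 s, in which the tool goes at most 62.5 mm and 10.7 degrees, less where a joint would pass 70% of its speed; a pose out of reach is approached as far as the arm can. A call with a gripper value outside its range is refused whole. "hand" is the closure in counts, from 0 (fully open) to 255 (shut), set as the call begins (left out, the last holds). The fingers move at their own pace and stop on an object; "squeeze" is the grip in N (left out, the last holds). Time passes only in rows, so rows that repeat a pose let the fingers close. It gives the time, the measured TCP pose, the force, the opening and the grip force at its end, in the units of the state.
- robot.observe(): the state, without advancing time (a new reading comes with each control period).
- robot.read_camera(name): name is "scene" or "top" or "wrist"; returns a dict with "pixels" (384x512x3 uint8, red, green, blue), "intrinsics" (3x3 intrinsics, pixels), "xyz" and "rotation" of the camera in the world; the wrist camera has in their place "T_tool_cam" (4x4, takes a point from camera to tool coordinates, whose origin is the TCP and whose axes are the flange's). Camera axes: x right, y up, looking along -z (the intrinsics and any distortion apply to the point x, -y, -z); pixel columns grow to the right and rows downward; lengths in m; the calibration is good to about 2 mm. A picture is of the moment at which its call begins: read the wrist's pose just before it. There is no depth.
- robot.hand_in(): hands the job in; it is judged then, once.
The state is a dict: "time": time; "qpos": joint angles; "qvel": joint speeds; "joint_efforts": joint torques, N m; "tool_pos": TCP position; "tool_rot": TCP orientation; "contact_force": force on the tool from outside, world axes, zero at the start; "torque": the same for the moment, N m; "opening": finger opening in m; "grip_force": force on a finger pad.
Only numpy, scipy, OpenCV 4.12 (cv2) and the standard library are available. Lean on these libraries where they do the work, as an engineer would, in place of code of your own. Each camera call takes 0.05 s, during which the arm holds its last target. There are 200 camera calls.

## Working session

There is one attempt and no reset: what is moved stays moved. The work goes in short steps, Python scripts to look and compute and a tool call to move; the robot and the scene stay as the last step left them, time stands still between calls to the robot, and variables do not carry over. Pictures are saved under pics/ and viewed, at most 14 in all, crops included, and the job is handed in when it is done.

Besides the shell and the picture viewer there is one more tool, called after "Emit:" as name([rows], argument=value, ...), one row to a line, values as JSON. step_arm: Moves the arm, as the interface text tells. Its arguments: {"type":"object","properties":{"motion":{"type":"array"},"hand":{"type":"number"},"squeeze":{"type":"number"}},"required":["motion"]}

```bash
mkdir -p pics; ls
python3 - <<'E'
from cell import robot
import cv2
print({k:v for k,v in robot.observe().items() if k in('time','tool_pos','tool_rot','opening')})
for n in('top','scene'):
    c=robot.read_camera(n); cv2.imwrite(f'pics/{n}0.png',cv2.resize(c['pixels'][:,:,::-1],(800,600),interpolation=cv2.INTER_CUBIC)); print(n,c['intrinsics'],c['xyz'],c['rotation'],[k for k in c])
E
```

```text
pics
{'time': 0.0, 'tool_pos': array([0.1782484 , 0.49341271, 0.24305121]), 'tool_rot': array([-3.14006739e+00, -2.17961704e-04,  2.79480237e+00]), 'opening': 0.09190355925043536}
top [[364.68434127   0.         258.04410601]
 [  0.         364.68434127 190.7916596 ]
 [  0.           0.           1.        ]] [0.40770398 0.02625597 0.92385904] [ 0.15040348 -0.01690242 -1.59295541] ['pixels', 'intrinsics', 'xyz', 'rotation']
scene [[388.40139039   0.         253.37648461]
 [  0.         388.40139039 193.32240926]
 [  0.           0.           1.        ]] [ 0.81621172 -0.4616054   0.9627446 ] [0.56390577 0.01511462 0.46920357] ['pixels', 'intrinsics', 'xyz', 'rotation']
```

View pics/top0.png

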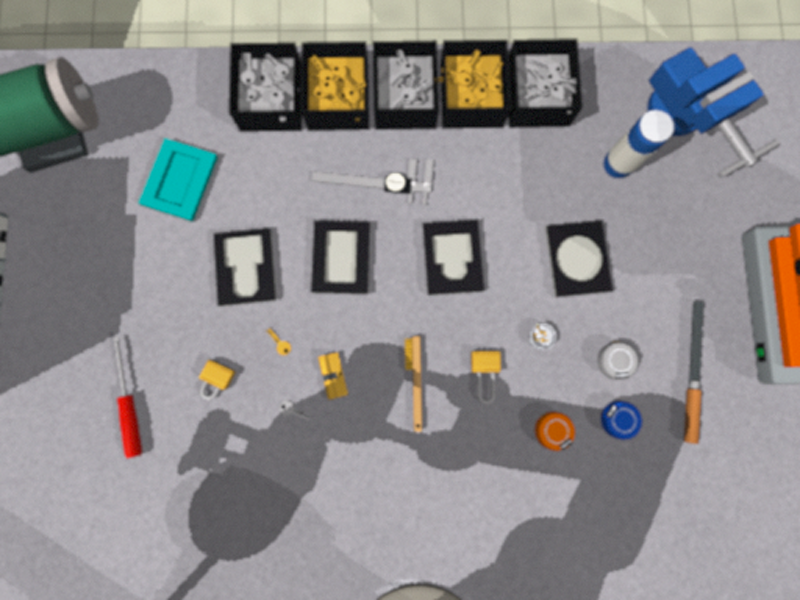

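View pics/scene0.png

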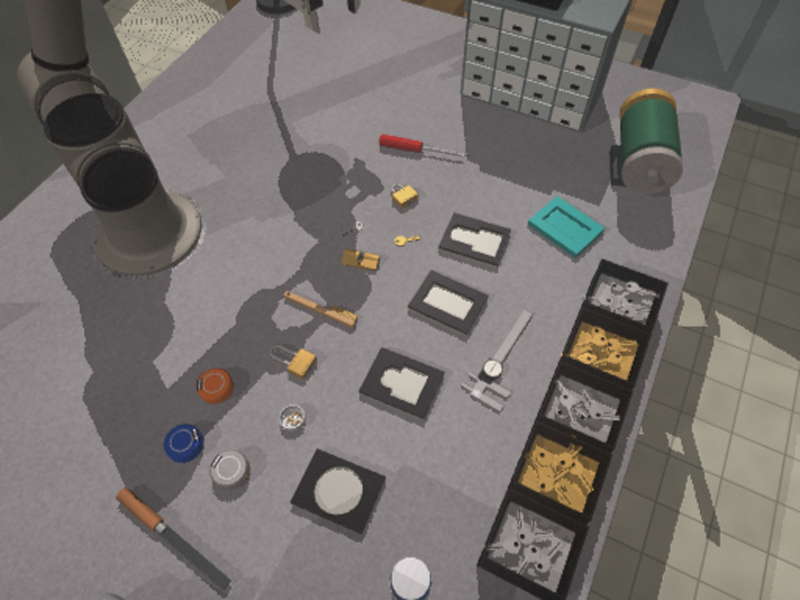

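Top view: short_padlock (215,375), long_padlock (487,375), euro_cylinder (333,375), with trays at long (245,265), euro (341,257), short (453,256) and disc (579,258). Disc candidates are steel (620,360), blue (622,420) and orange (556,430). Only the steel grey one fits. The turquoise tray at (178,180) is a look-alike, and the black tray (341,257) is the right one. I'll measure these and confirm with a crop.

```bash
cat > h.py <<'E'
import numpy as np, cv2
from scipy.spatial.transform import Rotation as R
from cell import robot
def grab(n):
    s=robot.observe(); c=robot.read_camera(n); K=np.array(c['intrinsics'])
    if n=='wrist':
        T=np.eye(4); T[:3,:3]=R.from_euler('xyz',s['tool_rot']).as_matrix(); T[:3,3]=s['tool_pos']
        T=T@np.array(c['T_tool_cam'])
    else:
        T=np.eye(4); T[:3,:3]=R.from_euler('xyz',c['rotation']).as_matrix(); T[:3,3]=c['xyz']
    return c['pixels'],K,T
def world(uv,z,K,T):
    uv=np.atleast_2d(uv).astype(float)
    d=np.c_[(uv[:,0]-K[0,2])/K[0,0],-(uv[:,1]-K[1,2])/K[1,1],-np.ones(len(uv))]@T[:3,:3].T
    return (T[:3,3]+d*((z-T[2,3])/d[:,2])[:,None])[:,:2]
def blobs(mask,z,K,T,amin=150):
    "contours above amin px: pixel centre, rect centre/size/angle in world"
    out=[]
    for c in cv2.findContours(mask.astype(np.uint8),cv2.RETR_EXTERNAL,cv2.CHAIN_APPROX_NONE)[0]:
        if cv2.contourArea(c)<amin: continue
        w=world(c[:,0],z,K,T); r=cv2.minAreaRect((w*1000).astype(np.float32))
        out.append((c[:,0].mean(0).round().astype(int),np.round(r[0],1),np.round(r[1],1),round(r[2],1),np.round(w.mean(0)*1000,1)))
    return out
def go(xyz,yaw):
    s=robot.observe(); M=R.from_euler('xyz',s['tool_rot']).as_matrix()
    d=M.T@(np.array(xyz)-s['tool_pos'])/0.06
    print('shift',d.round(3),'spin',round((s['tool_rot'][2]-yaw+np.pi/2)%np.pi-np.pi/2,3))
E
python3 - <<'E'
from h import *
p,K,T=grab('top')
hsv=cv2.cvtColor(p,cv2.COLOR_RGB2HSV)
h,s,v=[hsv[...,i].astype(int) for i in range(3)]
roi=np.zeros(v.shape,bool); roi[130:285,70:420]=1
print('brass');[print(*b) for b in blobs(roi&(s>110)&(h>12)&(h<32)&(v>70),.018,K,T,60)]
print('cut');[print(*b) for b in blobs(roi&(s<45)&(v>185),.008,K,T,200)]
print('black');[print(*b) for b in blobs(roi&(v<55),.014,K,T,200)]
cv2.imwrite('pics/crop1.png',cv2.resize(p[130:290,75:425,::-1],(800,366),interpolation=cv2.INTER_CUBIC))
E
```

```text
brass
[356 276] [ 330.  -226.2] [26.8 24.4] 43.4 [ 330.2 -227.3]
[354 273] [ 336.7 -222. ] [45.7 56.2] 15.1 [ 337.9 -222. ]
[138 239] [430.2 303.8] [46.6 34. ] 64.2 [429.8 303.5]
[213 240] [424.5 122.2] [68.8 32.7] 12.5 [425. 122.]
[311 231] [ 441.4 -121.1] [45.2 34.5] 88.8 [ 441.3 -120.2]
[266 244] [410.4  -3.7] [ 23.3 146. ] 89.9 [411.9  -7.6]
[179 219] [481.2 204.5] [45.8 20.8] 24.7 [477.6 205.9]
cut
[396 230] [ 441.6 -338.3] [41.8 46.4] 3.4 [ 439.6 -338.4]
[370 165] [ 606.6 -283.9] [64.7 66. ] 89.0 [ 607.8 -282.9]
[156 168] [604.9 266.6] [94. 51.] 1.4 [610.1 265.9]
[290 162] [614.6 -76.1] [69.1 52.6] 2.2 [619.3 -75.7]
[218 164] [617.8 107.6] [38.5 79. ] 89.5 [618.2 107.8]
black
[156 170] [603.4 264.9] [115.6  88.5] 4.9 [603.2 264.7]
[371 165] [ 607.6 -282.3] [116.4  90.1] 4.3 [ 606.9 -282.1]
[218 164] [616.8 109.1] [ 88.1 114.7] 88.9 [616.2 108.8]
[290 164] [613.4 -74.7] [115.3  87.9] 2.7 [612.8 -74.8]
```

View pics/crop1.png

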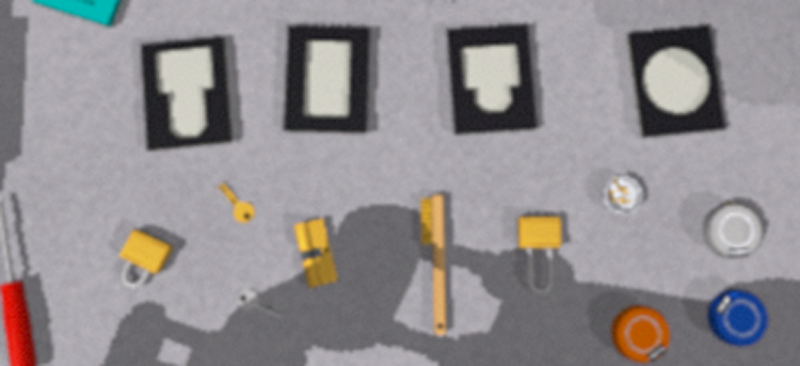

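The crop confirms the targets: short-shackle lock (146,250), long-shackle lock (540,235), steel disc (735,229) and black trays. Sizes match the descriptions. I'll start with the short padlock.

Run:
```python
from h import *
p,K,T=grab('top')
print(world([(75+735/2.286-.3,130+229/2.286-.3)],.024,K,T))
go([.430,.304,.20],2.691)
```

```text
[[ 0.43934124 -0.33135528]]
shift [-5.019 -1.545  0.723] spin 0.104
```

Emit:
step_arm([
  [[-5.02,-1.545,0.72],0.104],
  [[-5.02,-1.545,0.72],0.104],
  [[-5.02,-1.545,0.72],0.104],
  [[-5.02,-1.545,0.72],0.104],
  [[-5.02,-1.545,0.72],0.104],
  [[-5.02,-1.545,0.72],0.104],
  [[-5.02,-1.545,0.72],0.104],
  [[-5.02,-1.545,0.72],0.104],
])

```text
time: 1.2
tool_pos: [0.4291, 0.3052, 0.2007]
tool_rot: [3.141, -0.0, 2.692]
contact_force: [-0.5, -0.0, 0.3]
opening: 0.0916
grip_force: 0.0
```

```bash
cat >> h.py <<'E'
def brass(z,amin=800):
    p,K,T=grab('wrist'); g=cv2.cvtColor(p,cv2.COLOR_RGB2HSV).astype(int)
    [print(*b) for b in blobs((g[...,1]>110)&(g[...,0]>12)&(g[...,0]<32)&(g[...,2]>50),z,K,T,amin)]
    return p
def cut(amin=800):
    p,K,T=grab('wrist'); g=cv2.cvtColor(p,cv2.COLOR_RGB2HSV).astype(int)
    [print('cut',*b) for b in blobs((g[...,1]<45)&(g[...,2]>185),.008,K,T,amin)]
    [print('black',*b) for b in blobs(g[...,2]<55,.014,K,T,amin)]
    return p
E
python3 - <<'E'
from h import *
p=brass(.018)
cv2.imwrite('pics/w1.png',p[...,::-1])
E
```

```text
[379 315] [677.7 370.8] [364.8  18. ] 64.2 [680.3 370.7]
[123 224] [414.  131.9] [50.5 33.8] 13.1 [415.4 132.5]
[259 172] [429.2 310.9] [45.3 34.5] 64.2 [429.4 310.7]
```

View pics/w1.png

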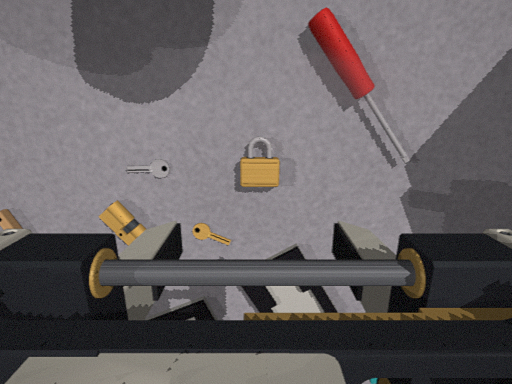

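The wrist view shows the short padlock at (259,172), 7 mm from the top-camera estimate. I'll move closer and measure again.

Emit:
step_arm([
  [[0,0,0.8],0],
  [[0,0,1.6],0],
  [[0,0,1.6],0],
  [[0,0,1.6],0],
])

```text
time: 1.75
tool_pos: [0.4307, 0.3053, 0.1062]
tool_rot: [3.14, 0.001, 2.692]
contact_force: [0.2, 0.7, 0.2]
opening: 0.0914
grip_force: 0.0
```

Run:
```python
from h import *
p=brass(.018)
c=robot.read_camera('wrist');print(c['T_tool_cam'],c['intrinsics'])
cv2.imwrite('pics/w2.png',p[...,::-1])
```

```text
[378 315] [587.1 362.3] [259.   12.8] 64.1 [588.9 361.9]
[259 195] [428.7 311.4] [44.7 36.1] 62.8 [428.8 311.3]
[[-9.21335007e-04  9.57917449e-01  2.87042351e-01  7.77941136e-02]
 [ 9.99999318e-01  1.08848803e-03 -4.22750488e-04  2.13595406e-03]
 [-7.17402231e-04  2.87041766e-01 -9.57917799e-01 -1.40856411e-01]
 [ 0.00000000e+00  0.00000000e+00  0.00000000e+00  1.00000000e+00]] [[285.69037768   0.         256.85673414]
 [  0.         285.69037768 189.49414355]
 [  0.           0.           1.        ]]
```

View pics/w2.png

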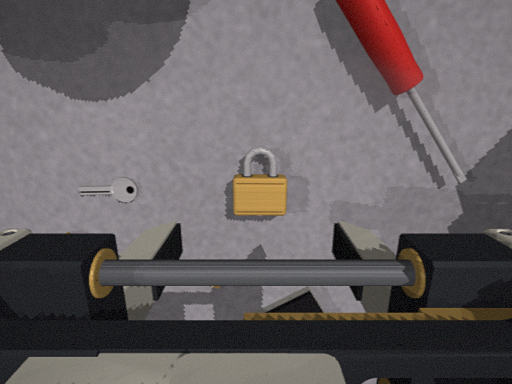

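Emit:
step_arm([
  [[0.058,0.037,0.7],0],
  [[0.058,0.037,1.2],0],
  [[0.058,0.037,1.353],0],
  [[0.058,0.037,1.353],0],
  [[0.058,0.037,1.353],0],
])

```text
time: 2.48
tool_pos: [0.429, 0.3083, 0.0249]
tool_rot: [3.139, 0.002, 2.691]
contact_force: [0.1, 0.4, -0.4]
opening: 0.0918
grip_force: 0.0
```

Emit:
step_arm([
  [[0,0,0],0],
  [[0,0,0],0],
  [[0,0,0],0],
  [[0,0,0],0],
  [[0,0,0],0],
  [[0,0,0],0],
], hand=255, squeeze=30)

```text
time: 3.22
tool_pos: [0.4281, 0.3078, 0.0233]
tool_rot: [3.141, 0.0, 2.691]
contact_force: [0.4, 0.8, -0.2]
opening: 0.0459
grip_force: 30.0
```

```bash
sed -i "s/T=T@np.array(c\['T_tool_cam'\])/C=np.array(c['T_tool_cam']); C[1,3]-=.0024; T=T@C/" h.py
python3 - <<'E'
from h import *
go([.626,-.074,.12],3.187)
E
```

```text
shift [-5.742 -4.29  -1.612] spin -0.496
```

Emit:
step_arm([
  [[0,0,-0.6],0],
  [[0,0,-1.612],0],
  [[-5.742,-4.29,-1.612],-0.496],
  [[-5.742,-4.29,-1.612],-0.496],
  [[-5.742,-4.29,-1.612],-0.496],
  [[-5.742,-4.29,-1.612],-0.496],
  [[-5.742,-4.29,-1.612],-0.496],
  [[-5.742,-4.29,-1.612],-0.496],
  [[-5.742,-4.29,-1.612],-0.496],
  [[-5.742,-4.29,-1.612],-0.496],
])

```text
time: 4.47
tool_pos: [0.627, -0.0783, 0.1193]
tool_rot: [-3.141, 0.0, -3.101]
contact_force: [-0.3, 0.4, -1.1]
opening: 0.0457
grip_force: 30.0
```

Emit:
step_arm([
  [[0,0,0],0],
  [[0,0,0],0],
])

```text
time: 4.72
tool_pos: [0.6253, -0.0725, 0.1198]
tool_rot: [3.141, -0.001, -3.095]
contact_force: [0.2, -0.1, -2.1]
opening: 0.0457
grip_force: 30.0
```

Run:
```python
from h import *
p=cut()
cv2.imwrite('pics/w3.png',p[...,::-1])
go([.626,-.074,.12],3.187)
```

```text
cut [456 190] [618.3 111.7] [40.3 83.9] 87.6 [617.1 111.2]
cut [253 183] [614.6 -74.3] [73.  56.1] 0.8 [618.3 -76.5]
cut [ 37 165] [ 614.2 -269.2] [43.  71.8] 62.5 [ 610.7 -271.8]
black [210 320] [757.6 -53.4] [567.1 162.1] 85.7 [ 768.8 -111.3]
black [291 226] [642.1 -45.3] [102.8  98.3] 1.8 [658.4 -38.9]
black [213 202] [ 639.4 -111.9] [ 40.6 126.4] 78.6 [ 638.3 -112.3]
black [422 226] [644.9  68.8] [170.8 186.4] 16.9 [654.4  82. ]
black [264 125] [570.2 -74.4] [34.4 91.3] 0.1 [565.7 -68.9]
black [ 43 163] [ 606.7 -273.5] [119.8  86. ] 4.7 [ 609.  -261.1]
shift [-0.008 -0.027  0.001] spin 0.002
```

View pics/w3.png

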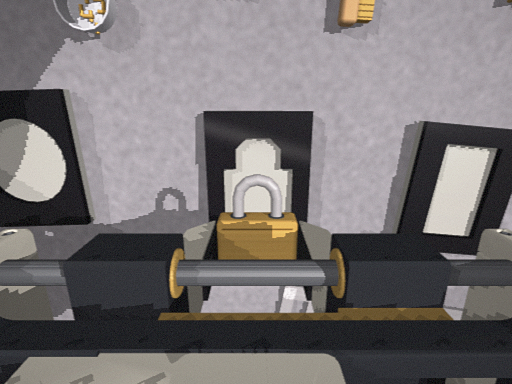

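Hovering at the short tray: the lock's shackle (258,180) is above the shackle pocket (258,140), and the near tray edge is at row 111. I'll work out the tray centre from those edges.

Run:
```python
from h import *
p,K,T=grab('wrist')
print(world([(204,111),(312,111),(258,111)],.014,K,T), 'cuttip',world([(258,138)],.014,K,T))
print('shackle side of held body top', world([(218,212),(297,212)],.12-.024+.018,K,T), robot.observe()['tool_pos'])
```

```text
[[ 0.55647589 -0.12001237]
 [ 0.55233164 -0.03005795]
 [ 0.55440415 -0.07504339]] cuttip [[ 0.57667549 -0.07399122]]
shackle side of held body top [[ 0.60668194 -0.09507709]
 [ 0.60469839 -0.05167673]] [ 0.62556695 -0.07247221  0.12017327]
```

Emit:
step_arm([
  [[-0.06,0.015,0.6],0],
  [[-0.06,0.015,1.2],0],
  [[-0.06,0.015,1.3],0],
  [[-0.06,0.015,1.4],0],
  [[-0.06,0.015,1.45],0],
  [[-0.06,0.015,1.46],0],
  [[-0.06,0.015,1.46],0],
])

```text
time: 5.7
tool_pos: [0.6299, -0.0731, 0.0331]
tool_rot: [-3.141, 0.001, -3.096]
contact_force: [-0.0, -0.7, -2.0]
opening: 0.0453
grip_force: 30.0
```

Emit:
step_arm([
  [[0,0,0.01],0],
  [[0,0,0.01],0],
  [[0,0,0.01],0],
  [[0,0,-0.6],0],
  [[0,0,-1.4],0],
  [[0,0,-2.0],0],
  [[0,0,-2.0],0],
  [[0,0,-2.0],0],
], hand=0)

```text
time: 6.7
tool_pos: [0.629, -0.0729, 0.1517]
tool_rot: [3.141, -0.001, -3.096]
contact_force: [-1.1, -0.4, 0.5]
opening: 0.092
grip_force: 0.0
```

Run:
```python
from h import *
p=brass(.026)
cv2.imwrite('pics/w4.png',p[80:260,:,::-1])
go([.441,-.121,.11],np.pi-.021)
```

```text
[379 315] [771.  69.] [ 14.8 300.4] 2.5 [773.  70.]
[257 188] [630.4 -73.5] [35.5 44.5] 2.5 [630.7 -73.4]
shift [ 3.161 -0.661  0.692] spin 0.066
```

View pics/w4.png

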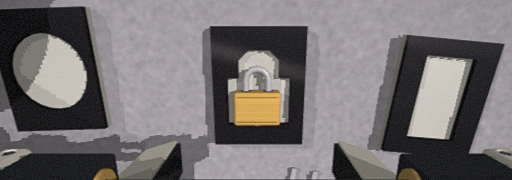

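The short padlock is in its pocket, with the body at (257,108) and the shackle in the narrow end. The x offset is about +3 mm, which is within tolerance. Next is the long padlock.

Emit:
step_arm([
  [[3.16,-0.66,0.0],0.066],
  [[3.16,-0.66,0.0],0.066],
  [[3.16,-0.66,0.3],0.066],
  [[3.16,-0.66,0.69],0.066],
  [[3.16,-0.66,0.69],0.066],
  [[3.16,-0.66,0.69],0.066],
])

```text
time: 7.5
tool_pos: [0.4429, -0.1212, 0.1112]
tool_rot: [3.142, 0.0, 3.121]
contact_force: [0.3, 0.3, 0.2]
opening: 0.0916
grip_force: 0.0
```

Run:
```python
from h import *
p=brass(.018)
s=robot.observe();print(s['tool_pos'],s['tool_rot'])
```

```text
[379 315] [566.2  -4.9] [263.9  13. ] 88.7 [568.   -3.9]
[260 192] [ 439.3 -118.8] [45.  35.1] 88.8 [ 439.1 -118.8]
[388 174] [428.4  -7.2] [ 26.2 106. ] 89.5 [426.4 -10.5]
[ 0.44308014 -0.12118689  0.11142309] [-3.14135008e+00  9.88421468e-04  3.12138272e+00]
```

Emit:
step_arm([
  [[0.05,0.035,0.7],0],
  [[0.05,0.035,1.25],0],
  [[0.05,0.035,1.44],0],
  [[0.05,0.035,1.44],0],
  [[0.05,0.035,1.44],0],
])

```text
time: 8.18
tool_pos: [0.44, -0.1193, 0.0257]
tool_rot: [-3.141, 0.002, 3.121]
contact_force: [-0.0, -0.5, -0.3]
opening: 0.0914
grip_force: 0.0
```

Emit:
step_arm([
  [[0,0,0],0],
  [[0,0,0],0],
  [[0,0,0],0],
  [[0,0,0],0],
  [[0,0,0],0],
  [[0,0,0],0],
], hand=255)

```text
time: 8.93
tool_pos: [0.4389, -0.1189, 0.0247]
tool_rot: [3.141, -0.0, 3.121]
contact_force: [0.3, -0.0, 0.2]
opening: 0.0458
grip_force: 30.0
```

Run:
```python
from h import *
s=robot.observe();print(s['tool_pos'],s['tool_rot'],s['opening'])
go([.629,.267,.12],np.pi+.075)
```

```text
[ 0.43893821 -0.11891046  0.02465152] [ 3.14141745e+00 -7.95236860e-05  3.12078927e+00] 0.04582910759174223
shift [-3.033  6.497 -1.588] spin -0.096
```

Emit:
step_arm([
  [[0,0,-0.6],0],
  [[0,0,-1.59],0],
  [[-3.03,6.5,-1.59],-0.096],
  [[-3.03,6.5,-1.59],-0.096],
  [[-3.03,6.5,-1.59],-0.096],
  [[-3.03,6.5,-1.59],-0.096],
  [[-3.03,6.5,-1.59],-0.096],
  [[-3.03,6.5,-1.59],-0.096],
  [[-3.03,6.5,-1.59],-0.096],
  [[-3.03,6.5,-1.59],-0.096],
])

```text
time: 10.18
tool_pos: [0.6289, 0.271, 0.1184]
tool_rot: [3.141, -0.001, -3.062]
contact_force: [-0.3, -0.1, -2.7]
opening: 0.0456
grip_force: 30.0
```

Emit:
step_arm([
  [[0,0,0],0],
  [[0,0,0],0],
  [[0,0,0],0],
])

```text
time: 10.55
tool_pos: [0.6289, 0.266, 0.1204]
tool_rot: [3.142, 0.0, -3.068]
contact_force: [0.6, -0.2, -1.9]
opening: 0.0455
grip_force: 30.0
```

Run:
```python
from h import *
p,K,T=grab('wrist')
cv2.imwrite('pics/w5.png',p[...,::-1])
g=p.max(2)
for c in (150,180,340): print(c,[r for r in range(40,240) if (g[r,c]<60)!=(g[r-1,c]<60)])
for r in (110,125,140): print(r,[c for c in range(100,420) if (g[r,c]<60)!=(g[r,c-1]<60)])
s=robot.observe();print(s['tool_pos'],s['tool_rot'])
```

```text
150 [234]
180 [234]
340 [234]
110 [139, 208, 246, 278, 317]
125 [112, 139, 221, 222, 224, 226, 227, 238, 286, 316]
140 [112, 139, 210, 229, 232, 233, 286, 315]
[0.62891696 0.2662183  0.12048865] [ 3.14147213e+00  2.73959072e-04 -3.06770293e+00]
```

View pics/w5.png

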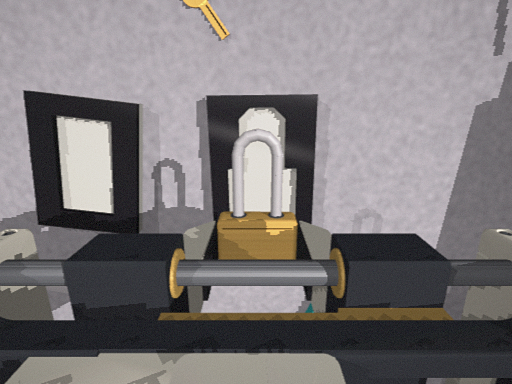

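The long lock is held at the long tray. The tray near edge runs from (207,95) to (318,94), the pocket tip is at (262,108), and the body edge is at row 212.

Run:
```python
from h import *
p,K,T=grab('wrist')
e=world([(207,95),(318,94)],.014,K,T); m=e.mean(0); t=e[1]-e[0]; print(e)
n=np.array([t[1],-t[0]])/np.hypot(*t); print('yaw',np.arctan2(n[1],n[0]))
tip=world([(262,108)],.014,K,T)[0]
for c in (m+.06*n, tip+.05*n): print('tray',c,'target',c+.025*n)
b=world([(218,212),(297,212)],.1205-.0247+.018,K,T).mean(0); print('held',b+.017*n)
```

```text
[[0.54856858 0.21886131]
 [0.54113832 0.30978511]]
yaw 0.08153838498641527
tray [0.6046541  0.26921009] target [0.62957104 0.27124629]
tray [0.60535407 0.26883574] target [0.63027101 0.27087194]
held [0.62646388 0.26610239]
```

Emit:
step_arm([
  [[-0.035,0.08,0.6],0],
  [[-0.035,0.08,1.2],0],
  [[-0.035,0.08,1.3],0],
  [[-0.035,0.08,1.4],0],
  [[-0.035,0.08,1.45],0],
  [[-0.035,0.08,1.463],0],
  [[-0.035,0.08,1.463],0],
])

```text
time: 11.52
tool_pos: [0.6309, 0.2723, 0.0331]
tool_rot: [3.141, 0.001, -3.066]
contact_force: [0.3, 0.6, -2.9]
opening: 0.0457
grip_force: 30.0
```

Emit:
step_arm([
  [[0,0,0.005],0],
  [[0,0,0.005],0],
  [[0,0,0.005],0],
  [[0,0,-0.6],0],
  [[0,0,-1.4],0],
  [[0,0,-2.0],0],
  [[0,0,-2.0],0],
  [[0,0,-2.0],0],
], hand=0)

```text
time: 12.52
tool_pos: [0.6301, 0.272, 0.1515]
tool_rot: [-3.141, -0.001, -3.066]
contact_force: [-1.1, -0.2, -0.2]
opening: 0.0918
grip_force: 0.0
```

Run:
```python
from h import *
p=brass(.026)
cv2.imwrite('pics/w6.png',p[60:260,:,::-1])
go([.4245,.122,.11],np.pi+.22)
```

```text
[379 315] [767.6 417.7] [ 14.8 300. ] 4.2 [769.6 418.8]
[257 188] [631.5 272. ] [35.4 45.1] 4.3 [632.  272.1]
shift [ 3.598 -2.234  0.69 ] spin -0.145
```

View pics/w6.png

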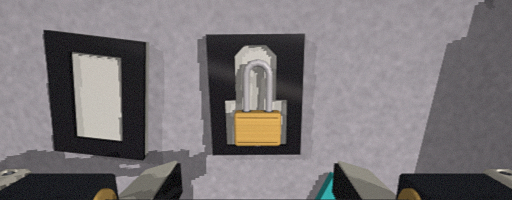

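The long padlock sits in its pocket at (258,128) with the shackle in the narrow end. Next is the euro cylinder.

Emit:
step_arm([
  [[3.6,-2.23,0.0],-0.145],
  [[3.6,-2.23,0.0],-0.145],
  [[3.6,-2.23,0.3],-0.145],
  [[3.6,-2.23,0.69],-0.145],
  [[3.6,-2.23,0.69],-0.145],
  [[3.6,-2.23,0.69],-0.145],
  [[3.6,-2.23,0.69],-0.145],
])

```text
time: 13.45
tool_pos: [0.427, 0.123, 0.1112]
tool_rot: [-3.142, 0.002, -2.921]
contact_force: [0.9, 0.3, 0.4]
opening: 0.0921
grip_force: 0.0
```

Run:
```python
from h import *
p=brass(.010,300)
cv2.imwrite('pics/w7.png',p[60:260,:,::-1])
s=robot.observe();print(s['tool_pos'],s['tool_rot'])
```

```text
[378 315] [525.7 270.4] [ 13.5 274.2] 12.6 [527.4 271.8]
[414 273] [473.7 287.7] [58.1 23.4] 27.2 [473.1 288.5]
[100 273] [539.3  -7.3] [23.  57.9] 89.1 [539.4  -8.4]
[260 191] [426.3 125.4] [73.6 32.8] 13.0 [424.5 125.2]
[114 140] [418.6  -0.5] [ 28.5 134.7] 89.7 [409.8  -4.4]
[0.42692721 0.12305451 0.1112012 ] [-3.14152449e+00  1.97172568e-03 -2.92091371e+00]
```

View pics/w7.png

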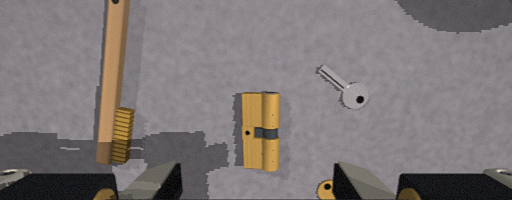

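Emit:
step_arm([
  [[0.03,0.03,0.7],0],
  [[0.03,0.03,1.25],0],
  [[0.03,0.03,1.455],0],
  [[0.03,0.03,1.455],0],
  [[0.03,0.03,1.455],0],
])

```text
time: 14.12
tool_pos: [0.4241, 0.1241, 0.0245]
tool_rot: [-3.141, 0.002, -2.921]
contact_force: [0.2, 0.3, -0.1]
opening: 0.0918
grip_force: 0.0
```

Emit:
step_arm([
  [[0,0,0],0],
])

```text
time: 14.25
tool_pos: [0.4239, 0.124, 0.0246]
tool_rot: [-3.141, 0.002, -2.921]
contact_force: [-0.2, 0.2, 0.3]
opening: 0.0919
grip_force: 0.0
```

Emit:
step_arm([
  [[0,0,0],0],
])

```text
time: 14.38
tool_pos: [0.4235, 0.1239, 0.0242]
tool_rot: [-3.142, 0.001, -2.921]
contact_force: [0.1, 0.4, -1.0]
opening: 0.0917
grip_force: 0.0
```

Emit:
step_arm([
  [[0,0,0.015],0],
  [[0,0,0.015],0],
  [[0,0,0.015],0],
  [[0,0,0.015],0],
  [[0,0,0.015],0],
  [[0,0,0.015],0],
  [[0,0,0.015],0],
], hand=255)

```text
time: 15.25
tool_pos: [0.4231, 0.1239, 0.0227]
tool_rot: [3.142, 0.0, -2.921]
contact_force: [-0.4, 0.4, -1.0]
opening: 0.0318
grip_force: 30.0
```

Run:
```python
from h import *
go([.617,.109,.12],np.pi-.014)
```

```text
shift [-3.1   -0.948 -1.622] spin 0.234
```

Emit:
step_arm([
  [[0,0,-0.2],0],
  [[0,0,-0.5],0],
  [[0,0,-0.5],0],
])

```text
time: 15.62
tool_pos: [0.424, 0.124, 0.054]
tool_rot: [-3.141, 0.003, -2.921]
contact_force: [-0.1, -0.2, -1.9]
opening: 0.0318
grip_force: 30.0
```

Run:
```python
from h import *
p,K,T=grab('wrist')
cv2.imwrite('pics/w8.png',cv2.resize(p[150:300,140:390,::-1],None,fx=3,fy=3))
```

```text
(no output)
```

View pics/w8.png

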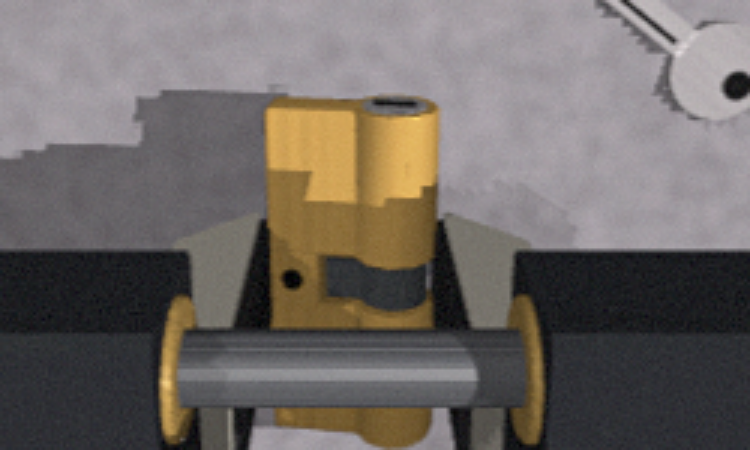

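The cylinder hangs level and centred between the fingers (fin left, barrel right). I'll carry it to the black rectangular tray.

Emit:
step_arm([
  [[0,0,-1.1],0],
  [[-3.1,-0.95,-1.1],0.234],
  [[-3.1,-0.95,-1.1],0.234],
  [[-3.1,-0.95,-1.1],0.234],
  [[-3.1,-0.95,-1.1],0.234],
  [[-3.1,-0.95,-1.1],0.234],
  [[-3.1,-0.95,-1.1],0.234],
  [[-3.1,-0.95,-1.1],0.234],
  [[-3.1,-0.95,-1.1],0.234],
])

```text
time: 16.8
tool_pos: [0.6166, 0.1091, 0.1191]
tool_rot: [3.141, 0.0, 3.128]
contact_force: [-0.2, 0.1, -1.9]
opening: 0.0317
grip_force: 30.0
```

Run:
```python
from h import *
p,K,T=grab('wrist')
cv2.imwrite('pics/w9.png',p[60:300,:,::-1])
s=robot.observe();print(s['tool_pos'],s['tool_rot'])
```

```text
[0.61674183 0.10899798 0.1190878 ] [3.14153693e+00 3.79890783e-04 3.12810240e+00]
```

View pics/w9.png

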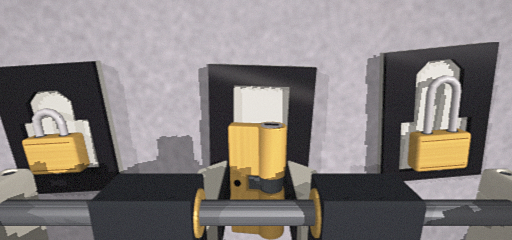

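Euro tray: the near edge runs from (208,125) to (317,127) in full-frame pixels, and the cut-out near edge is (234–289,146). The held cylinder's near end is at row 182, from 229 to 286.

Run:
```python
from h import *
p,K,T=grab('wrist')
e=world([(208,125),(317,127)],.014,K,T); t=e[1]-e[0]
n=np.array([t[1],-t[0]])/np.hypot(*t); print('yaw',np.arctan2(n[1],n[0]))
print('tray',e.mean(0)+.06*n, world([(234,146),(289,147)],.014,K,T).mean(0)+.043*n)
u=.119-.0230
b=world([(229,183),(286,183)],u+.0095,K,T); print(b,'held',b.mean(0)+.035*n)
```

```text
yaw -0.03240768981965862
tray [0.61786661 0.11239922] [0.61811615 0.1119027 ]
[[0.5821707  0.09352104]
 [0.58263609 0.12546881]] held [0.61738501 0.10836085]
```

Emit:
step_arm([
  [[-0.01,0.05,0.6],0],
  [[-0.01,0.05,1.2],0],
  [[-0.01,0.05,1.3],0],
  [[-0.01,0.05,1.4],0],
  [[-0.01,0.05,1.44],0],
  [[-0.01,0.05,1.455],0],
  [[-0.01,0.05,1.455],0],
])

```text
time: 17.77
tool_pos: [0.618, 0.1119, 0.032]
tool_rot: [3.141, 0.001, 3.128]
contact_force: [-0.1, 0.2, -0.9]
opening: 0.0319
grip_force: 30.0
```

Emit:
step_arm([
  [[0,0,0],0],
  [[0,0,0],0],
  [[0,0,0],0],
  [[0,0,-0.6],0],
  [[0,0,-1.4],0],
  [[0,0,-2.0],0],
  [[0,0,-2.0],0],
  [[0,0,-2.0],0],
], hand=0)

```text
time: 18.77
tool_pos: [0.6172, 0.1118, 0.1507]
tool_rot: [3.142, -0.001, 3.128]
contact_force: [-0.6, -0.0, -0.2]
opening: 0.0922
grip_force: 0.0
```

Run:
```python
from h import *
p=brass(.018)
cv2.imwrite('pics/w10.png',p[60:260,:,::-1])
go([.439,-.333,.15],np.pi)
```

```text
[379 315] [773.1 248.4] [308.2  15.2] 89.1 [775.2 249.3]
[ 74 201] [632.6 -73.9] [37.3 55.1] 2.7 [631.9 -73.9]
[417 198] [634.2 273. ] [38.5 53.3] 3.7 [633.4 273.2]
[257 186] [621.  111.4] [32.3 73. ] 89.6 [618.9 111.4]
[365  32] [483.3 209.7] [48.  21.5] 50.4 [483.1 206.5]
[126  19] [471.1   2.5] [27.2 30.9] 89.2 [469.9   2.3]
shift [ 2.863 -7.453  0.008] spin -0.014
```

View pics/w10.png

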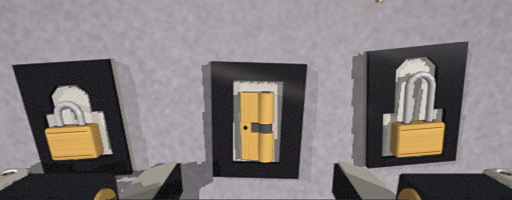

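The cylinder lies in its rectangle at (260,127). Now the steel disc.

Emit:
step_arm([
  [[2.86,-7.45,0.3],0],
  [[2.86,-7.45,0.3],0],
  [[2.86,-7.45,0.3],0],
  [[2.86,-7.45,0.3],0],
  [[2.86,-7.45,0.3],0],
  [[2.86,-7.45,0.3],0],
  [[2.86,-7.45,0.3],0],
  [[2.86,-7.45,0.3],0],
  [[2.86,-7.45,0.3],0],
  [[2.86,-7.45,0.3],0],
])

```text
time: 20.08
tool_pos: [0.4396, -0.3319, 0.1322]
tool_rot: [3.139, -0.002, 3.127]
contact_force: [0.2, -0.2, 0.1]
opening: 0.0917
grip_force: 0.0
```

Emit:
step_arm([
  [[0,0,0],0],
  [[0,0,0],0],
])

```text
time: 20.32
tool_pos: [0.4404, -0.3317, 0.1333]
tool_rot: [3.141, -0.0, 3.13]
contact_force: [-0.6, 0.3, 0.3]
opening: 0.0919
grip_force: 0.0
```

Run:
```python
from h import *
p,K,T=grab('wrist'); g=cv2.cvtColor(p,cv2.COLOR_RGB2GRAY)
# rectify to top-of-disc plane, 1 px = 0.5 mm
z=.022; C=robot.observe()['tool_pos'][:2]
src=np.array([(0,0),(511,0),(511,230),(0,230)],np.float32); w=world(src,z,K,T)
H=cv2.getPerspectiveTransform(src,((w-C)*2000+160).astype(np.float32))
r=cv2.warpPerspective(p,H,(320,320)); cv2.imwrite('pics/w11.png',cv2.resize(r[...,::-1],None,fx=1.8,fy=1.8))
c=cv2.HoughCircles(cv2.medianBlur(cv2.cvtColor(r,cv2.COLOR_RGB2GRAY),5),cv2.HOUGH_GRADIENT,1,30,param1=80,param2=20,minRadius=48,maxRadius=66)
for a in c[0][:5]: print((a[:2]-160)/2000+C,a[2]/2)
s=robot.observe();print(s['tool_pos'],s['tool_rot'])
```

```text
[ 0.43565855 -0.32864579] 30.35
[ 0.44040855 -0.33189579  0.13340636] [3.14146199e+00 5.63333102e-05 3.12930044e+00]
```

View pics/w11.png

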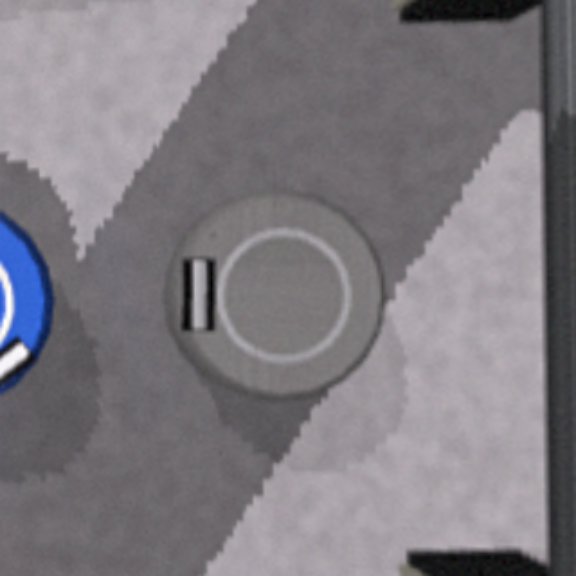

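The rectified view shows the plain steel disc, ring centre (284,296). It is neither blue nor orange, so it is the right one. I'll grip it.

Emit:
step_arm([
  [[0.04,0.04,0.8],0],
  [[0.04,0.04,1.5],0],
  [[0.04,0.04,1.79],0],
  [[0.04,0.04,1.79],0],
  [[0.04,0.04,1.79],0],
])

```text
time: 21.0
tool_pos: [0.4382, -0.3306, 0.0269]
tool_rot: [-3.141, 0.001, 3.128]
contact_force: [0.6, -0.5, 0.2]
opening: 0.0919
grip_force: 0.0
```

Emit:
step_arm([
  [[0,0,0],0],
  [[0,0,0],0],
  [[0,0,0],0],
  [[0,0,0],0],
  [[0,0,0],0],
  [[0,0,0],0],
], hand=255, squeeze=35)

```text
time: 21.75
tool_pos: [0.4376, -0.3303, 0.0262]
tool_rot: [3.141, 0.0, 3.128]
contact_force: [-0.3, 1.0, 3.4]
opening: 0.059
grip_force: 35.0
```

Run:
```python
from h import *
go([.607,-.282,.12],np.pi+.075)
```

```text
shift [-2.812  0.843 -1.563] spin -0.089
```

Emit:
step_arm([
  [[0,0,-0.6],0],
  [[0,0,-1.56],0],
  [[-2.81,0.84,-1.56],-0.089],
  [[-2.81,0.84,-1.56],-0.089],
  [[-2.81,0.84,-1.56],-0.089],
  [[-2.81,0.84,-1.56],-0.089],
  [[-2.81,0.84,-1.56],-0.089],
  [[-2.81,0.84,-1.56],-0.089],
  [[-2.81,0.84,-1.56],-0.089],
])

```text
time: 22.88
tool_pos: [0.606, -0.2829, 0.1198]
tool_rot: [3.141, -0.0, -3.068]
contact_force: [-0.7, 0.5, -2.5]
opening: 0.0586
grip_force: 35.0
```

Run:
```python
from h import *
p,K,T=grab('wrist'); g=p.max(2).astype(int)
for c in range(220,310,20): print(c,[(r,g[r,c]) for r in range(70,240) if abs(g[r,c]-g[r-1,c])>40])
for r in (130,140,150,160): print(r,[(c,g[r,c]) for c in range(150,370) if abs(g[r,c]-g[r,c-1])>40])
s=robot.observe();print(s['tool_pos'],s['tool_rot'],s['opening'])
```

```text
220 [(115, np.int64(175)), (126, np.int64(94)), (182, np.int64(140)), (226, np.int64(137))]
240 [(98, np.int64(187)), (126, np.int64(95)), (127, np.int64(43)), (158, np.int64(195)), (190, np.int64(103)), (202, np.int64(37)), (207, np.int64(188)), (208, np.int64(255)), (214, np.int64(96)), (215, np.int64(9)), (217, np.int64(53)), (218, np.int64(178)), (219, np.int64(223)), (221, np.int64(138))]
260 [(81, np.int64(183)), (126, np.int64(67)), (153, np.int64(172)), (188, np.int64(148)), (202, np.int64(61)), (203, np.int64(12)), (206, np.int64(101)), (207, np.int64(255)), (213, np.int64(194)), (214, np.int64(58)), (215, np.int64(0)), (217, np.int64(77)), (218, np.int64(225)), (222, np.int64(157))]
280 [(126, np.int64(67)), (158, np.int64(132)), (162, np.int64(235)), (194, np.int64(130)), (220, np.int64(141))]
300 [(126, np.int64(66)), (202, np.int64(41)), (228, np.int64(121))]
130 [(314, np.int64(93)), (315, np.int64(152))]
140 [(192, np.int64(171)), (314, np.int64(151))]
150 [(178, np.int64(171)), (197, np.int64(147)), (208, np.int64(47)), (313, np.int64(100)), (314, np.int64(156))]
160 [(199, np.int64(155)), (208, np.int64(74)), (236, np.int64(123)), (237, np.int64(195)), (279, np.int64(192)), (280, np.int64(151)), (285, np.int64(93)), (286, np.int64(47)), (313, np.int64(161))]
[ 0.60620866 -0.28289785  0.11985505] [-3.14151778e+00  1.17083531e-04 -3.06753960e+00] 0.05866902880175191
```

Run:
```python
from h import *
p,K,T=grab('wrist'); n=np.array([np.cos(.074),np.sin(.074)])
print('edge',world([(260,126)],.014,K,T)[0]+.06*n, 'tip',world([(261,153)],.014,K,T)[0]+.038*n)
print('lat',world([(208,155),(313.5,155)],.014,K,T).mean(0),'cutlat',world([(237,160),(285.5,160)],.014,K,T).mean(0))
s=robot.observe();print(s['tool_pos'])
print('disc near rim',world([(258,188)],s['tool_pos'][2]-.0262+.020,K,T)[0]+.03*n)
```

```text
edge [ 0.6073361  -0.28050382] tip [ 0.60821338 -0.27951527]
lat [ 0.57207758 -0.28240332] cutlat [ 0.57643841 -0.28163063]
[ 0.60636678 -0.28280689  0.11987694]
disc near rim [ 0.60278265 -0.28295002]
```

Emit:
step_arm([
  [[-0.05,0.045,0.6],0],
  [[-0.05,0.045,1.2],0],
  [[-0.05,0.045,1.3],0],
  [[-0.05,0.045,1.38],0],
  [[-0.05,0.045,1.41],0],
  [[-0.05,0.045,1.42],0],
  [[-0.05,0.045,1.42],0],
])

```text
time: 23.85
tool_pos: [0.6099, -0.2795, 0.0351]
tool_rot: [-3.141, 0.001, -3.066]
contact_force: [1.0, 0.4, -3.2]
opening: 0.0585
grip_force: 35.0
```

Emit:
step_arm([
  [[0,0,0.01],0],
  [[0,0,0.01],0],
])

```text
time: 24.1
tool_pos: [0.6099, -0.2794, 0.0343]
tool_rot: [-3.141, 0.001, -3.066]
contact_force: [-0.4, 0.5, 0.4]
opening: 0.0587
grip_force: 35.0
```

Weight is off the arm, so the disc is resting on the floor of the cut-out. I'll release, lift and check.

Emit:
step_arm([
  [[0,0,0],0],
  [[0,0,0],0],
  [[0,0,0],0],
  [[0,0,-0.6],0],
  [[0,0,-1.4],0],
  [[0,0,-2.0],0],
  [[0,0,-2.0],0],
  [[0,0,-2.0],0],
], hand=0)

```text
time: 25.1
tool_pos: [0.6092, -0.2791, 0.153]
tool_rot: [3.141, -0.001, -3.066]
contact_force: [-0.6, 0.1, -0.7]
opening: 0.092
grip_force: 0.0
```

Run:
```python
from h import *
p,K,T=grab('wrist'); C=robot.observe()['tool_pos'][:2]; print(C)
def rect(z,rmin,rmax):
    src=np.array([(0,0),(511,0),(511,230),(0,230)],np.float32); w=world(src,z,K,T)
    H=cv2.getPerspectiveTransform(src,((w-C)*2000+160).astype(np.float32))
    r=cv2.warpPerspective(p,H,(320,320))
    c=cv2.HoughCircles(cv2.medianBlur(cv2.cvtColor(r,cv2.COLOR_RGB2GRAY),5),cv2.HOUGH_GRADIENT,1,10,param1=80,param2=15,minRadius=rmin,maxRadius=rmax)
    for a in ([] if c is None else c[0][:3]): print(z,(a[:2]-160)/2000+C,a[2]/2)
rect(.030,54,64); rect(.032,30,42); rect(.014,70,80)
p,K,T=grab('top')
hsv=cv2.cvtColor(p,cv2.COLOR_RGB2HSV).astype(int); h,s,v=[hsv[...,i] for i in range(3)]
roi=np.zeros(v.shape,bool); roi[130:285,70:330]=1
[print(*b) for b in blobs(roi&(s>110)&(h>12)&(h<32)&(v>70),.026,K,T,60)]
```

```text
[ 0.608938   -0.27896045]
0.03 [ 0.608188   -0.27921045] 30.05
0.03 [ 0.600188   -0.28371045] 31.7
0.03 [ 0.600688   -0.27521045] 30.05
0.032 [ 0.610688   -0.28021045] 16.1
0.032 [ 0.601688   -0.27371045] 20.7
0.032 [ 0.596188   -0.28121045] 18.95
0.014 [ 0.605688   -0.28021045] 37.1
0.014 [ 0.608688   -0.28471045] 38.05
0.014 [ 0.607688   -0.27321045] 39.15
[179 219] [480.6 202.9] [45.4 20.6] 24.7 [477.  204.3]
[153 158] [633.  268.9] [38.6 47.5] 1.4 [633.  269.5]
[290 155] [632.7 -74.9] [37.2 46.5] 3.1 [633.1 -74.9]
[218 162] [620.1 108.5] [32.8 69.8] 89.5 [618.3 108.4]
```

The disc is centred to within about 2 mm. The short padlock looks somewhat towards the far wall of its pocket, so I'll check it numerically from the saved picture (w4).

Run:
```python
from h import *
_,K,_=grab('wrist'); C=np.array(robot.read_camera('wrist')['T_tool_cam']); C[1,3]-=.0024
im={'short':('pics/w4.png',80,(.629,-.0729,.1517),-3.096,37.5,16.5+25.5),'long':('pics/w6.png',60,(.6301,.272,.1515),-3.066,50,67)}
for k,(f,o,pos,yaw,half,ext) in im.items():
    T=np.eye(4);T[:3,:3]=R.from_euler('xyz',[np.pi,0,yaw]).as_matrix();T[:3,3]=pos;T=T@C
    p=cv2.imread(f).max(2).astype(int)
    q=cv2.imread(f)
    for c in (222,250,257,264):
        print(k,c,[(r+o,p[r,c],q[r,c].tolist()) for r in range(1,p.shape[0]) if abs(p[r,c]-p[r-1,c])>35])
    for r in (106,130,146,172,177,206,225): print(r,world([(257,r)],.014,K,T)[0].round(4),'z26',world([(257,r)],.026,K,T)[0].round(4))
```

```text
short 222 [(106, np.int64(69), [69, 67, 69]), (224, np.int64(105), [105, 99, 105]), (225, np.int64(172), [172, 170, 172]), (259, np.int64(112), [112, 105, 111])]
short 250 [(106, np.int64(72), [72, 69, 69]), (107, np.int64(33), [33, 33, 31]), (131, np.int64(119), [113, 117, 119]), (132, np.int64(192), [179, 187, 192]), (147, np.int64(134), [130, 129, 134]), (170, np.int64(80), [58, 73, 80]), (172, np.int64(146), [56, 114, 146]), (173, np.int64(205), [84, 161, 205]), (177, np.int64(168), [68, 126, 168]), (202, np.int64(154), [57, 118, 154]), (203, np.int64(220), [94, 171, 220]), (205, np.int64(104), [51, 85, 104]), (206, np.int64(28), [27, 25, 28]), (224, np.int64(116), [116, 107, 115]), (225, np.int64(163), [160, 157, 163]), (259, np.int64(106), [106, 101, 104])]
short 257 [(106, np.int64(73), [72, 70, 73]), (107, np.int64(35), [35, 32, 35]), (131, np.int64(152), [143, 152, 151]), (152, np.int64(91), [91, 89, 90]), (166, np.int64(188), [179, 185, 188]), (173, np.int64(207), [85, 161, 207]), (177, np.int64(169), [71, 130, 169]), (178, np.int64(206), [85, 158, 206]), (202, np.int64(159
[... 2656 characters left out ...]
165]), (170, np.int64(85), [69, 79, 85]), (172, np.int64(136), [58, 104, 136]), (173, np.int64(191), [78, 151, 191]), (177, np.int64(176), [71, 137, 176]), (179, np.int64(226), [97, 177, 226]), (202, np.int64(146), [52, 110, 146]), (203, np.int64(207), [88, 163, 207]), (205, np.int64(133), [53, 102, 133]), (206, np.int64(40), [29, 34, 40]), (215, np.int64(144), [144, 137, 142]), (259, np.int64(109), [109, 100, 106])]
106 [0.5556 0.2662] z26 [0.5555 0.2662]
130 [0.5776 0.2678] z26 [0.5766 0.2677]
146 [0.5929 0.269 ] z26 [0.5912 0.2688]
172 [0.6187 0.2709] z26 [0.6159 0.2707]
177 [0.6239 0.2713] z26 [0.6208 0.2711]
206 [0.6547 0.2736] z26 [0.6503 0.2733]
225 [0.676  0.2752] z26 [0.6707 0.2748]
```

Numerically, the short lock sits about 17–19 mm from the tray centre (allowed 0.5–24.5), and it met no rim force on the way down, so it is inside the pocket. The long lock is about 28 mm (allowed 13–37). The arm is clear, so I'll hand in.

Run:
```python
from cell import robot
print(robot.hand_in())
```

```text
the job is handed in; nothing more can be done
None
```

I placed all four locks in their own trays without touching the brush or the tin of pins, and handed the job in at about 25 s; no verdict came back, but my measurements put every lock within its limits.

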